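# Point out the uncapped vial and the cap that fits it

## Robot

A 7-joint arm with a two-finger parallel gripper is mounted at the origin on the work surface. World frame = base frame: x ahead of the robot, y to its left, z up, the work surface at z = 0. Lengths are in m, angles in rad, forces in N, time in s.
With the tool pointing down it reaches from about 0.425 to 0.875 m from the base axis. Payload 4.7 kg.
Tool frame: the origin (TCP) lies at the very end of the fingers, on their centre line; the grasp point (between the pads) lies 19 mm behind it; z points along the fingers, y is the line along which they close (so a half turn about z gives the same grasp; the last joint's range is limited). The gripper opens to 87 mm and grips with 3 to 60 N. Pads are 19 mm wide; open, the fingers measure 117 mm over their backs; the gripper's body (75 mm by 190 mm) begins 51 mm behind the grasp point.
Start: joints at [-1.331, 0.321, -0.07, 1.45, 0.023, 1.371, -0.057], TCP at [0.146, 0.634, 0.223] pointing down, gripper open.
Joint ranges: [-2.86, 2.86], [-0.3, 2.09], [-1.38, 1.24], [0.06, 2.45], [-1.56, 4.7], [0.09, 2.05], [-2.69, 2.69]. Speed limits (rad/s): [2.57, 2.57, 3.14, 3.14, 3.14, 3.14, 3.14].

## Interface

Orientations are given as a rotation vector (axis times angle).
In Python, from bench import ctrl gives the robot as it stands.
- The arm moves only by the tool jog_arm, never from a script. Its argument "commands" is a list of rows, each a list of 7 numbers: the opening, from 0 (shut) to 1 (fully open), then the shift along the world's x, y, z scaled (see below), then the turn, a rotation vector about the world's x, y, z scaled (see below). A call has exactly 5 rows; each row is the pose to reach, as a shift and turn from the pose commanded when the call began; what a row does not reach only later rows make up. The controller multiplies each number of a shift by 0.5 m and each number of a turn by 30 degrees. A row lasts 1/12 s, in which the tool goes at most 41.7 mm and 7.16 degrees, less where a joint would pass 70% of its speed; a pose out of reach is approached as far as the arm can. A call with a number of a shift or a turn outside -1 to 1 is refused whole. A call with a gripper value outside its range is refused whole. The fingers move at their own pace and stop on an object; "grip_force" is the grip in N (left out, the last holds). Time passes only in rows, so rows that repeat a pose let the fingers close, or fill a call up. It gives the time, the measured TCP pose, the force, the opening and the grip force at its end, in the units of the state.
- ctrl.get_state(): the state, without advancing time (a new reading comes with each control period).
- ctrl.get_image(name): name is "scene" or "top" or "wrist"; returns a dict with "frame" (384x512x3 uint8, red, green, blue), "vfov" (degrees; the focal length in pixels is half the picture's height over the tangent of half this angle, whatever the lens; pixels are square), "cx", "cy" (the principal point, pixels), "camera_from_world" (4x4, takes a point from world to camera coordinates); the wrist camera has in their place "mount" (4x4, takes a point from camera to tool coordinates, whose origin is the TCP and whose axes are the flange's). Camera axes: x right, y down, z forward; pixel columns grow to the right and rows downward; lengths in m; the calibration is good to about 2 mm. A picture is of the moment at which its call begins: read the wrist's pose just before it. There is no depth.
- ctrl.close_job(): hands the job in; it is judged then, once.
The state is a dict: "time": time; "joint_positions": joint angles; "qd": joint speeds; "joint_torque": joint torques, N m; "position": TCP position; "tool_rot": TCP orientation; "ft_force": force on the tool from outside, world axes, zero at the start; "torque": the same for the moment, N m; "grip_width": opening from 0.0 (shut) to 1.0 (fully open); "grip_force": force on a finger pad.
Only numpy, scipy, OpenCV 4.12 (cv2) and the standard library are available. Lean on these libraries where they do the work, as an engineer would, in place of code of your own. Each camera call takes 0.05 s, during which the arm holds its last target. There are 200 camera calls.

## Task

This rack of clean sample vials can be put away once every vial is capped, but one vial stands open in the rack: show the analyst. Point straight down at the open vial with the fingertips about 2 cm above the middle of its mouth, hold there for two seconds, then point in the same way at the one loose cap on the bench that fits it, hold for two seconds, and finish there, still pointing. Touch nothing at all, and keep the fingertips well up except over these two, so that you do not seem to point at another vial or cap.

Things in the scene. Friction and masses are not known exactly. Their poses are not given: they have to be found in the camera images.
- rack_top (a point): white plastic vial rack, fixed: 86 mm (its x) by 200 mm (its y), 40 mm high, with 2 x 5 round places (2 along its x, 5 along its y) at 38 mm pitch; eight places hold vials, two are empty. This point: centre of its upper deck; z up
- open_vial_mouth (a point): the one vial in the rack that has no cap: clear 20 ml glass vial, 28 mm across, 57 mm high, standing in the rack with its open 20 mm wide neck 61 mm above the bench. This point: centre of the open mouth; z up
- vial_1_top (a point): a capped vial in the rack: the same glass vial with a blue screw cap 25 mm across and 14 mm high on it. This point: centre of the cap's top, 65 mm above the bench; z up
- vial_2_top (a point): a capped vial in the rack: the same glass vial with a blue screw cap 25 mm across and 14 mm high on it. This point: centre of the cap's top, 65 mm above the bench; z up
- vial_3_top (a point): a capped vial in the rack: the same glass vial with a blue screw cap 25 mm across and 14 mm high on it. This point: centre of the cap's top, 65 mm above the bench; z up
- vial_4_top (a point): a capped vial in the rack: the same glass vial with a blue screw cap 25 mm across and 14 mm high on it. This point: centre of the cap's top, 65 mm above the bench; z up
- vial_5_top (a point): a capped vial in the rack: the same glass vial with a blue screw cap 25 mm across and 14 mm high on it. This point: centre of the cap's top, 65 mm above the bench; z up
- vial_6_top (a point): a capped vial in the rack: the same glass vial with a blue screw cap 25 mm across and 14 mm high on it. This point: centre of the cap's top, 65 mm above the bench; z up
- vial_7_top (a point): a capped vial in the rack: the same glass vial with a blue screw cap 25 mm across and 14 mm high on it. This point: centre of the cap's top, 65 mm above the bench; z up
- vial_cap_top (a point): middle of the upper rim of a loose blue plastic screw cap lying on the bench with its opening up: 25 mm across, 14 mm high; the smallest of the three loose caps, the same as the caps on the vials, so it is the one that fits the open vial. z up
- tube_cap_top (a point): middle of the upper rim of a loose blue plastic screw cap lying on the bench with its opening up: 36 mm across, 15 mm high; it belongs to a larger sample tube, does not fit. z up
- bottle_cap_top (a point): middle of the upper rim of a loose blue plastic screw cap lying on the bench with its opening up: 54 mm across, 26 mm high; the largest, it belongs to the reagent bottle, does not fit. z up
- bottle_mid (a point): loose open 500 ml glass reagent bottle, 86 mm across, 176 mm high, standing on the bench to the robot's right of the work. This point: its centre, half-way up
- flask_1_mid (a point): loose 50 ml volumetric flask with a white stopper, bulb 50 mm across, long 13 mm neck, 156 mm high, standing on the bench to the robot's left of the work. This point: its centre, half-way up
- flask_2_mid (a point): loose 50 ml volumetric flask with a white stopper, bulb 50 mm across, long 13 mm neck, 156 mm high, standing on the bench to the robot's left of the work. This point: its centre, half-way up

How it is judged:
On the way, in this order (a step that is already met when the one before it is completed fails the run):
1. pointing from just above at the open vial, held (horizontal distance between the grasp point and open_vial_mouth below 0.014 m and z of the grasp point in the frame of open_vial_mouth between 0.018 and 0.062 m), for 1.8 s.
2. pointing from just above at the loose cap that fits the vial, held (horizontal distance between the grasp point and vial_cap_top below 0.014 m and z of the grasp point in the frame of vial_cap_top between 0.018 and 0.062 m), for 1.8 s.
At the end, for the whole second after the job is handed in: Still pointing at the 25 mm loose cap: the grasp point (about 19 mm behind the fingertips) is within 14 mm of the vertical through the cap's centre and 18 to 62 mm above its rim. All vials, caps, bottle and flasks are within 5 mm of where they stood (all of step 2 and distance of each of vial_1_top, vial_2_top, vial_3_top, vial_4_top, vial_5_top, vial_6_top, vial_7_top, vial_cap_top, tube_cap_top, bottle_cap_top, open_vial_mouth, bottle_mid, flask_1_mid, flask_2_mid from where it was at the start of the episode below 0.005 m); the robot touches nothing.
It fails at once if the robot touches something (contact force between any of the fingers, the arm and anything else above 0.5 N).
It fails at once if a vial, cap, bottle or flask is moved, lifted or carried (more than 5 mm) (distance of any of vial_1_top, vial_2_top, vial_3_top, vial_4_top, vial_5_top, vial_6_top, vial_7_top, vial_cap_top, tube_cap_top, bottle_cap_top, open_vial_mouth, bottle_mid, flask_1_mid, flask_2_mid from where it was at the start of the episode above 0.005 m).
It fails at once if pointing at a wrong vial or cap (fingertips less than about 25 mm above it) ((horizontal distance between the grasp point and vial_1_top below 0.012 m and z of the grasp point in the frame of vial_1_top between -0.02 and 0.045 m) or (horizontal distance between the grasp point and vial_2_top below 0.012 m and z of the grasp point in the frame of vial_2_top between -0.02 and 0.045 m) or (horizontal distance between the grasp point and vial_3_top below 0.012 m and z of the grasp point in the frame of vial_3_top between -0.02 and 0.045 m) or (horizontal distance between the grasp point and vial_4_top below 0.012 m and z of the grasp point in the frame of vial_4_top between -0.02 and 0.045 m) or (horizontal distance between the grasp point and vial_5_top below 0.012 m and z of the grasp point in the frame of vial_5_top between -0.02 and 0.045 m) or (horizontal distance between the grasp point and vial_6_top below 0.012 m and z of the grasp point in the frame of vial_6_top between -0.02 and 0.045 m) or (horizontal distance between the grasp point and vial_7_top below 0.012 m and z of the grasp point in the frame of vial_7_top between -0.02 and 0.045 m) or (horizontal distance between the grasp point and tube_cap_top below 0.012 m and z of the grasp point in the frame of tube_cap_top between -0.02 and 0.045 m) or (horizontal distance between the grasp point and bottle_cap_top below 0.012 m and z of the grasp point in the frame of bottle_cap_top between -0.02 and 0.045 m)).
It also fails if it takes over 40 s, if anything falls off the work surface, if the arm or the gripper's body presses on something with over 40 N, if the wrist force passes 120 N, or if a joint passes its speed limit or range.

## Working session

There is one attempt and no reset: what is moved stays moved. The work goes in short steps, Python scripts to look and compute and a tool call to move; the robot and the scene stay as the last step left them, time stands still between calls to the robot, and variables do not carry over. Pictures are saved under pics/ and viewed, at most 10 in all, crops included, and the job is handed in when it is done.

Besides the shell and the picture viewer there is one more tool, called after "Request:" as name(argument=value, ...) on one line, values as JSON. jog_arm: Moves the arm, as the interface text tells. Shifts and turns lie within -1 to 1; 1 stands for 0.5 m of shift or 30 degrees of turn. Its arguments: {"type":"object","properties":{"commands":{"type":"array","items":{"type":"array","items":{"type":"number","minimum":-1,"maximum":1}}},"grip_force":{"type":"number"}},"required":["commands"]}

```bash
mkdir -p pics
cat > h.py <<'E'
import numpy as np, cv2
from bench import ctrl
def snap(n,f):
    d=ctrl.get_image(n); cv2.imwrite(f,d["frame"][:,:,::-1]); 
    import pickle; pickle.dump(d,open(f+'.pkl','wb')); return d
def ray(d,u,v,z):
    f=d["frame"].shape[0]/2/np.tan(np.radians(d["vfov"])/2)
    T=np.linalg.inv(d["camera_from_world"]); c=T[:3,3]
    r=T[:3,:3]@np.array([(u-d["cx"])/f,(v-d["cy"])/f,1]); return c+r*(z-c[2])/r[2]
E
python3 - <<'E'
from h import *
d=snap("top","pics/t.png"); e=snap("scene","pics/s.png")
print(np.linalg.inv(d["camera_from_world"]),d["vfov"],d["cx"],d["cy"])
s=ctrl.get_state();print(s["time"],s["position"],s["tool_rot"],s["grip_width"])
cv2.imwrite("pics/t2.png",cv2.resize(d["frame"][:,:,::-1],(800,600),interpolation=cv2.INTER_CUBIC))
E
```

```text
[[ 0.02462933 -0.99571603  0.08912339  0.43859832]
 [-0.99949139 -0.02271975  0.02237782  0.00706844]
 [-0.02025709 -0.08962921 -0.99576918  1.40200022]
 [ 0.          0.          0.          1.        ]] 49.07804879006272 241.02318271477358 192.18735006529062
0.1 [0.14547481 0.63301173 0.22157875] [-3.53868285e-01 -3.12153278e+00  2.66251135e-03] 1.0005103376682134
```

View pics/t2.png

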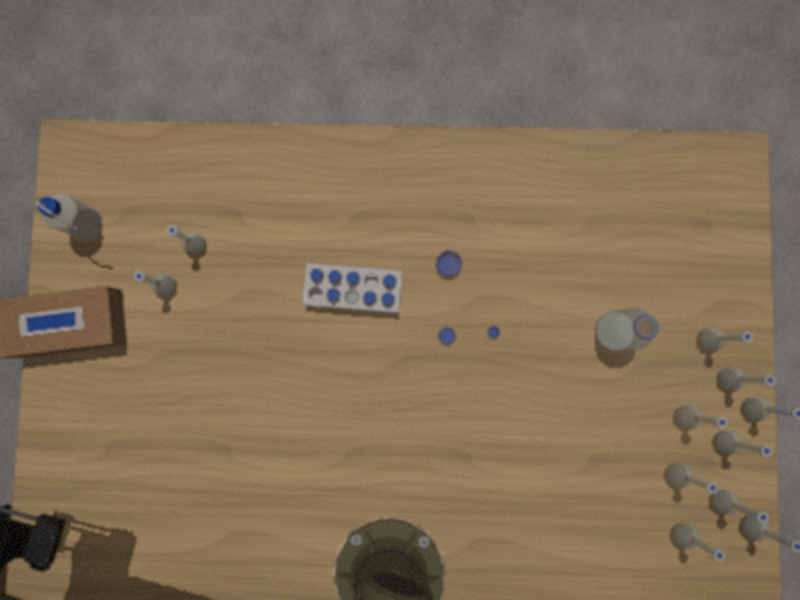

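View pics/s.png

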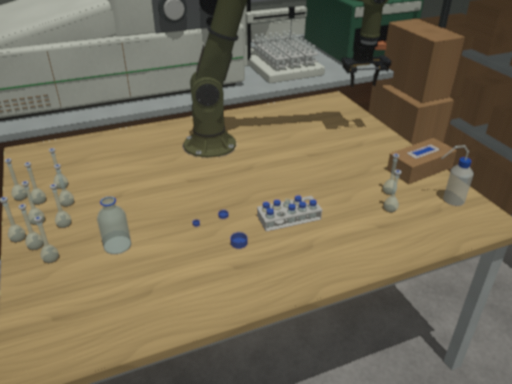

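The top view (enlarged) shows the rack at about (352,290). The open vial looks like the pale circle at (352,297), and the dark places at (316,293) and (371,278) look empty. The loose caps are at (449,264) large, (447,336) mid and (493,332) smallest. I'll enlarge this area to check.

Run:
```python
from h import *
import pickle
d=pickle.load(open("pics/t.png.pkl","rb"))
c=d["frame"][160:225,190:325,::-1]
cv2.imwrite("pics/c.png",cv2.resize(c,None,fx=5.9,fy=5.9,interpolation=cv2.INTER_CUBIC))
for n,u,v,z in [("open",352,297,.061),("cap",493,332,.014),("tube",447,336,.015),("bot",449,264,.026),("bottle",645,327,.176),("fl1",172,230,.156),("fl2",139,276,.156)]:
    print(n,ray(d,u/1.5625-.2,v/1.5625-.2,z).round(4))
```

```text
open [0.5649 0.0885 0.061 ]
cap [ 0.5021 -0.2077  0.014 ]
tube [ 0.4913 -0.1111  0.015 ]
bot [ 0.6427 -0.1121  0.026 ]
bottle [ 0.5106 -0.463   0.176 ]
fl1 [0.6782 0.435  0.156 ]
fl2 [0.5872 0.4942 0.156 ]
```

View pics/c.png

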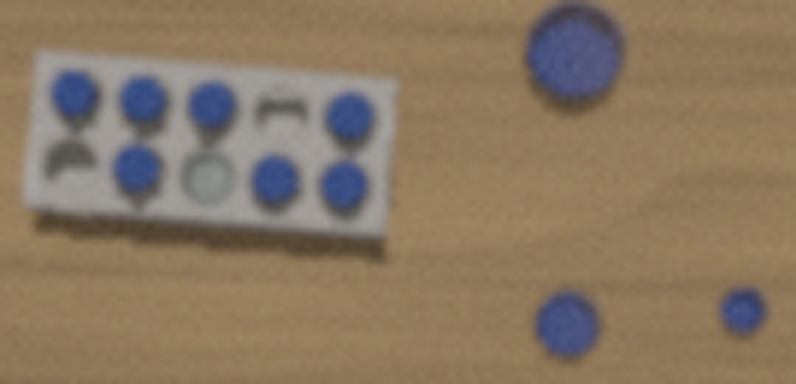

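The crop confirms it: the open vial is the pale circle at crop (208,178) and the matching smallest cap is at crop (743,312). Now moving high towards the vial.

Request:
jog_arm(commands=[[0.1,0.034,-0.044,0,0,0,0],[0.1,0.068,-0.088,0,0,0,0],[0.1,0.102,-0.132,0,0,0,0],[0.1,0.136,-0.176,0,0,0,0],[0.1,0.17,-0.22,0,0,0,0]])

```text
time: 0.52
position: [0.2311, 0.5221, 0.222]
tool_rot: [-0.354, -3.121, 0.001]
ft_force: [-0.2, -0.8, 0.5]
grip_width: 0.706
grip_force: 0.0
```

Request:
jog_arm(commands=[[0.1,0.034,-0.044,0,0,0,0],[0.1,0.068,-0.088,0,0,0,0],[0.1,0.102,-0.132,0,0,0,0],[0.1,0.136,-0.176,0,0,0,0],[0.1,0.17,-0.22,0,0,0,0]])

```text
time: 0.93
position: [0.3161, 0.4121, 0.2222]
tool_rot: [-0.354, -3.121, 0.001]
ft_force: [-0.7, -1.1, 0.8]
grip_width: 0.326
grip_force: 0.0
```

Request:
jog_arm(commands=[[0.1,0.034,-0.044,0,0,0,0],[0.1,0.068,-0.088,0,0,0,0],[0.1,0.102,-0.132,0,0,0,0],[0.1,0.136,-0.176,0,0,0,0],[0.1,0.17,-0.22,0,0,0,0]])

```text
time: 1.35
position: [0.401, 0.3021, 0.2223]
tool_rot: [-0.354, -3.121, 0.0]
ft_force: [0.7, -0.9, -0.7]
grip_width: 0.109
grip_force: 0.0
```

Request:
jog_arm(commands=[[0.1,0.034,-0.044,0,0,0,0],[0.1,0.068,-0.088,0,0,0,0],[0.1,0.102,-0.132,0,0,0,0],[0.1,0.136,-0.176,0,0,0,0],[0.1,0.136,-0.176,0,0,0,0]])

```text
time: 1.77
position: [0.4719, 0.2092, 0.2224]
tool_rot: [0.367, 3.118, -0.004]
ft_force: [-0.4, -0.7, 0.5]
grip_width: 0.098
grip_force: 0.0
```

Request:
jog_arm(commands=[[0.1,0.037,-0.048,0,0,0,0],[0.1,0.074,-0.096,0,0,0,0],[0.1,0.111,-0.144,0,0,0,0],[0.1,0.148,-0.192,0,0,0,0],[0.1,0.186,-0.242,0,0,0,0]])

```text
time: 2.18
position: [0.5618, 0.094, 0.2223]
tool_rot: [-0.352, -3.121, -0.0]
ft_force: [0.8, 0.9, -0.8]
grip_width: 0.1
grip_force: 0.0
```

Request:
jog_arm(commands=[[0.1,0,0,0,0,0,0],[0.1,0,0,0,0,0,0],[0.1,0,0,0,0,0,0],[0.1,0,0,0,0,0,0],[0.1,0,0,0,0,0,0]])

```text
time: 2.6
position: [0.5609, 0.0962, 0.2224]
tool_rot: [-0.35, -3.121, -0.001]
ft_force: [0.5, 0.5, -0.3]
grip_width: 0.096
grip_force: 0.0
```

```bash
cat >> h.py <<'E'
def wrist(f):
    from scipy.spatial.transform import Rotation as R
    s=ctrl.get_state(); d=snap("wrist",f)
    T=np.eye(4);T[:3,:3]=R.from_rotvec(s["tool_rot"]).as_matrix();T[:3,3]=s["position"]
    d["camera_from_world"]=np.linalg.inv(T@d["mount"])
    import pickle; pickle.dump(d,open(f+'.pkl','wb'))
    print(s["time"],s["position"].__repr__(),d["mount"].round(3)); return d
def proj(d,p):
    f=d["frame"].shape[0]/2/np.tan(np.radians(d["vfov"])/2)
    q=(d["camera_from_world"]@np.append(p,1))[:3]; return q[:2]/q[2]*f+[d["cx"],d["cy"]]
E
python3 - <<'E'
from h import *
d=wrist("pics/w1.png"); print(proj(d,[.5649,.0885,.061]))
E
```

```text
2.6 array([0.56085203, 0.09617891, 0.222431  ]) [[ 0.001 -0.963 -0.268  0.074]
 [ 1.     0.001  0.     0.   ]
 [ 0.    -0.268  0.963 -0.162]
 [ 0.     0.     0.     1.   ]]
[251.34265677 182.78828809]
```

View pics/w1.png

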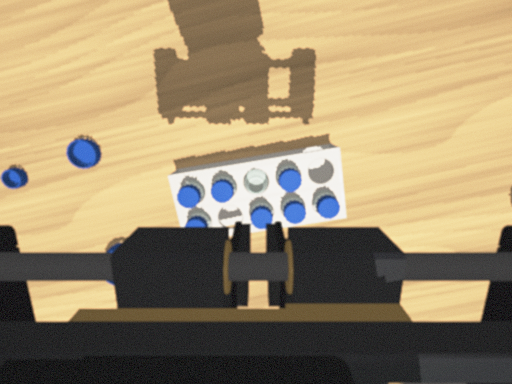

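The wrist view shows the open vial's mouth at about (256,179) with capped vials around it. The vial-sized loose cap is at (14,176), its rim just inside the picture.

Run:
```python
from h import *
import pickle
d=pickle.load(open("pics/w1.png.pkl","rb"))
print(ray(d,256,179,.061),ray(d,14,176,.014), ctrl.get_state()["position"])
c=d["frame"][130:235,160:350,::-1]
cv2.imwrite("pics/w1c.png",cv2.resize(c,None,fx=4,fy=4,interpolation=cv2.INTER_CUBIC))
```

```text
[0.56186811 0.09443511 0.061     ] [ 0.50200991 -0.20230188  0.014     ] [0.56096821 0.09596832 0.22255245]
```

View pics/w1c.png

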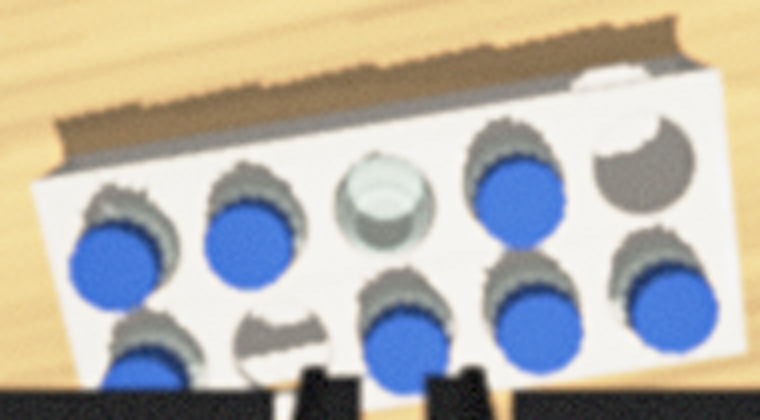

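The neck mouth sits near (256,185). The top and wrist estimates differ by about 6 mm, so I'll aim at their mean, about (0.562, 0.092), and check again from lower down.

Request:
jog_arm(commands=[[0.1,0.002,-0.008,-0.04,0,0,0],[0.1,0.002,-0.008,-0.08,0,0,0],[0.1,0.002,-0.008,-0.12,0,0,0],[0.1,0.002,-0.008,-0.16,0,0,0],[0.1,0.002,-0.008,-0.16,0,0,0]])

```text
time: 3.07
position: [0.5594, 0.091, 0.1386]
tool_rot: [-0.351, -3.115, 0.004]
ft_force: [-0.4, -0.2, -0.0]
grip_width: 0.098
grip_force: 0.0
```

Run:
```python
from h import *
d=wrist("pics/w2.png"); s=ctrl.get_state()["position"]
print(proj(d,s), proj(d,[.562,.092,.061]),proj(d,[.565,.0885,.061]),proj(d,[.559,.0944,.061]))
c=d["frame"][90:270,140:380,::-1]
cv2.imwrite("pics/w2c.png",cv2.resize(c,None,fx=3,fy=3,interpolation=cv2.INTER_CUBIC))
```

```text
3.0667 array([0.55938688, 0.09097788, 0.13864379]) [[ 0.001 -0.963 -0.268  0.074]
 [ 1.     0.001  0.     0.   ]
 [ 0.    -0.268  0.963 -0.162]
 [ 0.     0.     0.     1.   ]]
[257.60857459 243.0654436 ] [259.47230507 203.45869972] [256.1645021  207.70207475] [261.50636524 199.46382028]
```

View pics/w2c.png

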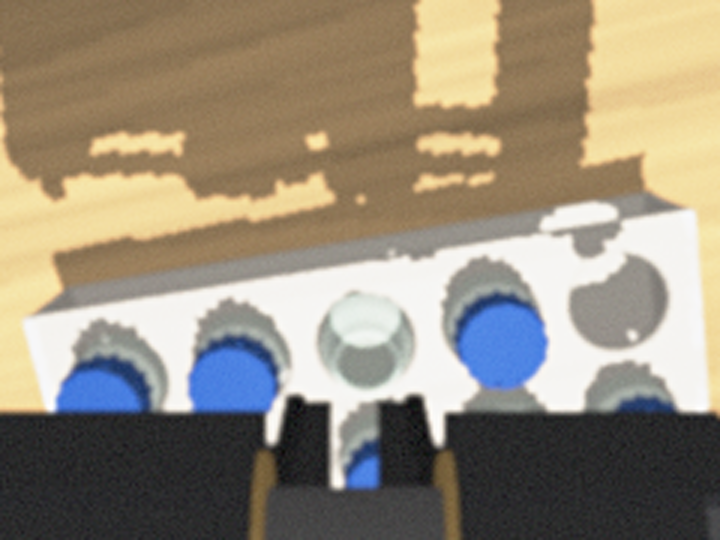

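Between the neighbouring caps at crop (233,380) and (502,342), the mouth appears at about crop (367,357), which is full-image (262,209).

Run:
```python
from h import *
import pickle
d=pickle.load(open("pics/w2.png.pkl","rb"))
a,b=ray(d,217.3,216.3,.065),ray(d,307,203.7,.065)
print(ray(d,262,208.7,.061),a,b,(a+b)/2,np.linalg.norm(a-b),ctrl.get_state()["position"])
```

```text
[0.56692382 0.09304765 0.061     ] [0.56392713 0.0558722  0.065     ] [0.56952557 0.13001166 0.065     ] [0.56672635 0.09294193 0.065     ] 0.07435052754059501 [0.56064892 0.09105064 0.14082609]
```

Request:
jog_arm(commands=[[0.1,0.007,0.003,-0.03,0,0,0],[0.1,0.007,0.003,-0.06,0,0,0],[0.1,0.007,0.003,-0.09,0,0,0],[0.1,0.007,0.003,-0.116,0,0,0],[0.1,0.007,0.003,-0.116,0,0,0]])

```text
time: 3.53
position: [0.5648, 0.0923, 0.0832]
tool_rot: [-0.352, -3.119, 0.001]
ft_force: [-1.0, 0.2, -0.5]
grip_width: 0.102
grip_force: 0.0
```

Request:
jog_arm(commands=[[0.1,0,0,0,0,0,0],[0.1,0,0,0,0,0,0],[0.1,0,0,0,0,0,0],[0.1,0,0,0,0,0,0],[0.1,0,0,0,0,0,0]])

```text
time: 3.95
position: [0.5665, 0.0921, 0.0853]
tool_rot: [0.354, 3.12, 0.001]
ft_force: [0.1, 0.3, 0.3]
grip_width: 0.101
grip_force: 0.0
```

Run:
```python
from h import *
d=wrist("pics/w3.png"); 
cv2.imwrite("pics/w3c.png",cv2.resize(d["frame"][90:270,140:380,::-1],None,fx=3,fy=3,interpolation=cv2.INTER_CUBIC))
```

```text
3.95 array([0.56650462, 0.09212329, 0.08531833]) [[ 0.001 -0.963 -0.268  0.074]
 [ 1.     0.001  0.     0.   ]
 [ 0.    -0.268  0.963 -0.162]
 [ 0.     0.     0.     1.   ]]
```

View pics/w3c.png

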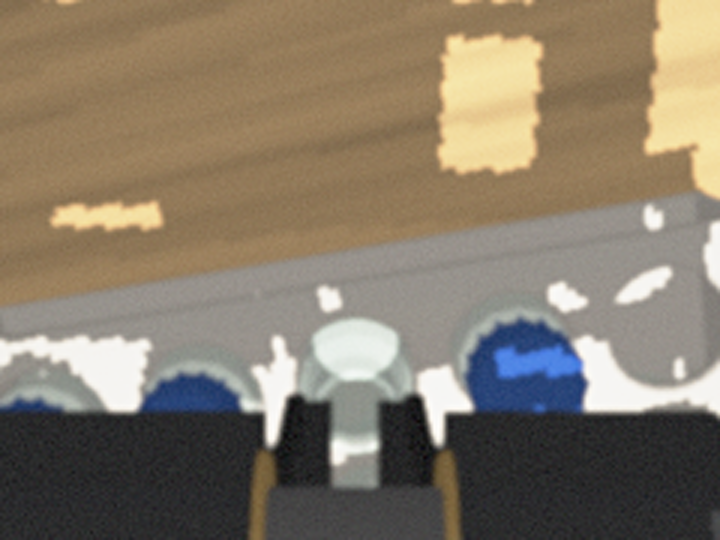

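Vial centred left to right between the fingers (crop x≈357). I'll check the depth direction with the right neighbour's cap at crop (527,380).

Run:
```python
from h import *
import pickle
d=pickle.load(open("pics/w3.png.pkl","rb"))
b=ray(d,140+527/3,90+382/3,.065);print(b, b-[.0028,.0379,0],proj(d,[.565,.092,.061]),ray(d,259,90+418/3,.061))
```

```text
[0.56886757 0.13001319 0.065     ] [0.56606757 0.09211319 0.065     ] [256.39544581 221.96302878] [0.57045144 0.0925118  0.061     ]
```

Request:
jog_arm(commands=[[0.1,0,0,0,0,0,0],[0.1,0,0,0,0,0,0],[0.1,0,0,0,0,0,0],[0.1,0,0,0,0,0,0],[0.1,0,0,0,0,0,0]])

```text
time: 4.42
position: [0.566, 0.092, 0.0845]
tool_rot: [-0.354, -3.122, 0.0]
ft_force: [0.6, -0.3, -0.9]
grip_width: 0.1
grip_force: 0.0
```

Confirmed at (0.566, 0.092), so I'll hold.

Request:
jog_arm(commands=[[0.1,0,0,0,0,0,0],[0.1,0,0,0,0,0,0],[0.1,0,0,0,0,0,0],[0.1,0,0,0,0,0,0],[0.1,0,0,0,0,0,0]])

```text
time: 4.83
position: [0.566, 0.092, 0.0846]
tool_rot: [0.354, 3.122, 0.0]
ft_force: [-0.6, 0.1, -0.4]
grip_width: 0.098
grip_force: 0.0
```

Request:
jog_arm(commands=[[0.1,0,0,0,0,0,0],[0.1,0,0,0,0,0,0],[0.1,0,0,0,0,0,0],[0.1,0,0,0,0,0,0],[0.1,0,0,0,0,0,0]])

```text
time: 5.25
position: [0.5661, 0.092, 0.0846]
tool_rot: [0.354, 3.122, 0.0]
ft_force: [-0.0, -0.2, 0.1]
grip_width: 0.101
grip_force: 0.0
```

Request:
jog_arm(commands=[[0.1,0,0,0,0,0,0],[0.1,0,0,0,0,0,0],[0.1,0,0,0,0,0,0],[0.1,0,0,0,0,0,0],[0.1,0,0,0,0,0,0]])

```text
time: 5.67
position: [0.566, 0.092, 0.0846]
tool_rot: [0.354, 3.122, 0.0]
ft_force: [-0.2, -1.5, -0.0]
grip_width: 0.101
grip_force: 0.0
```

Request:
jog_arm(commands=[[0.1,0,0,0,0,0,0],[0.1,0,0,0,0,0,0],[0.1,0,0,0,0,0,0],[0.1,0,0,0,0,0,0],[0.1,0,0,0,0,0,0]])

```text
time: 6.08
position: [0.5661, 0.092, 0.0846]
tool_rot: [0.354, 3.122, 0.0]
ft_force: [0.2, 0.8, -0.3]
grip_width: 0.102
grip_force: 0.0
```

Request:
jog_arm(commands=[[0.1,0,0,0.04,0,0,0],[0.1,0,0,0.09,0,0,0],[0.1,0,0,0.14,0,0,0],[0.1,0,0,0.19,0,0,0],[0.1,0,0,0.24,0,0,0]])

```text
time: 6.5
position: [0.5659, 0.0919, 0.2058]
tool_rot: [0.354, 3.122, 0.0]
ft_force: [0.4, 0.7, 0.3]
grip_width: 0.101
grip_force: 0.0
```

Request:
jog_arm(commands=[[0.1,-0.012,-0.06,0,0,0,0],[0.1,-0.024,-0.12,0,0,0,0],[0.1,-0.036,-0.18,0,0,0,0],[0.1,-0.048,-0.24,0,0,0,0],[0.1,-0.06,-0.3,0,0,0,0]])

```text
time: 6.92
position: [0.5356, -0.0593, 0.2048]
tool_rot: [0.353, 3.121, 0.001]
ft_force: [0.3, 0.6, 0.3]
grip_width: 0.097
grip_force: 0.0
```

Request:
jog_arm(commands=[[0.1,-0.012,-0.06,0,0,0,0],[0.1,-0.024,-0.12,0,0,0,0],[0.1,-0.036,-0.18,0,0,0,0],[0.1,-0.048,-0.24,0,0,0,0],[0.1,-0.06,-0.3,0,0,0,0]])

```text
time: 7.33
position: [0.5055, -0.2094, 0.2048]
tool_rot: [0.354, 3.121, 0.001]
ft_force: [0.8, -0.3, 0.2]
grip_width: 0.097
grip_force: 0.0
```

Run:
```python
from h import *
d=wrist("pics/w4.png"); print(proj(d,[.502,-.205,.014]))
```

```text
7.3333 array([ 0.50553804, -0.20939191,  0.2047896 ]) [[ 0.001 -0.963 -0.268  0.074]
 [ 1.     0.001  0.     0.   ]
 [ 0.    -0.268  0.963 -0.162]
 [ 0.     0.     0.     1.   ]]
[260.33544837 168.41589574]
```

View pics/w4.png

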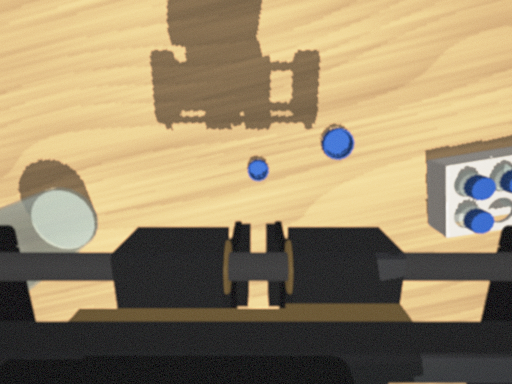

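The vial-sized cap appears at (258,169), giving about (0.502, -0.206), in line with the earlier estimate. The 36 mm cap is at (337,142), well to one side. I'll descend.

Request:
jog_arm(commands=[[0.1,-0.008,0.004,-0.06,0,0,0],[0.1,-0.008,0.004,-0.12,0,0,0],[0.1,-0.008,0.004,-0.18,0,0,0],[0.1,-0.008,0.004,-0.24,0,0,0],[0.1,-0.008,0.004,-0.28,0,0,0]])

```text
time: 7.8
position: [0.5006, -0.2052, 0.0619]
tool_rot: [-0.354, -3.119, -0.001]
ft_force: [-0.1, -0.4, 0.4]
grip_width: 0.098
grip_force: 0.0
```

Request:
jog_arm(commands=[[0.1,0,0,-0.02,0,0,0],[0.1,0,0,-0.04,0,0,0],[0.1,0,0,-0.054,0,0,0],[0.1,0,0,-0.054,0,0,0],[0.1,0,0,-0.054,0,0,0]])

```text
time: 8.22
position: [0.5027, -0.2062, 0.0382]
tool_rot: [0.354, 3.121, -0.0]
ft_force: [0.0, 1.2, 0.2]
grip_width: 0.095
grip_force: 0.0
```

Run:
```python
from h import *
d=wrist("pics/w5.png"); print(proj(d,[.502,-.206,.014]))
cv2.imwrite("pics/w5c.png",cv2.resize(d["frame"][90:270,140:380,::-1],None,fx=3,fy=3,interpolation=cv2.INTER_CUBIC))
```

```text
8.2167 array([ 0.50265248, -0.20621479,  0.03824603]) [[ 0.001 -0.963 -0.268  0.074]
 [ 1.     0.001  0.     0.   ]
 [ 0.    -0.268  0.963 -0.162]
 [ 0.     0.     0.     1.   ]]
[257.21515894 223.07770793]
```

View pics/w5c.png

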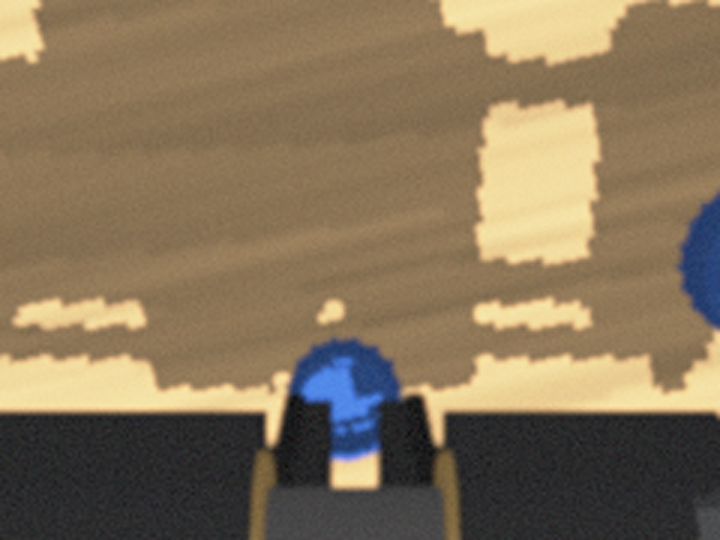

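The cap is at crop (345,398), which is (255,223); the prediction was (257,223), so it is centred within about 2 mm. Now holding.

Request:
jog_arm(commands=[[0.1,0,0,0,0,0,0],[0.1,0,0,0,0,0,0],[0.1,0,0,0,0,0,0],[0.1,0,0,0,0,0,0],[0.1,0,0,0,0,0,0]])

```text
time: 8.68
position: [0.5022, -0.206, 0.0378]
tool_rot: [0.354, 3.121, 0.0]
ft_force: [-0.1, 0.2, -0.3]
grip_width: 0.101
grip_force: 0.0
```

Request:
jog_arm(commands=[[0.1,0,0,0,0,0,0],[0.1,0,0,0,0,0,0],[0.1,0,0,0,0,0,0],[0.1,0,0,0,0,0,0],[0.1,0,0,0,0,0,0]])

```text
time: 9.1
position: [0.502, -0.206, 0.0375]
tool_rot: [-0.354, -3.122, -0.0]
ft_force: [-0.9, 0.7, -0.0]
grip_width: 0.099
grip_force: 0.0
```

Request:
jog_arm(commands=[[0.1,0,0,0,0,0,0],[0.1,0,0,0,0,0,0],[0.1,0,0,0,0,0,0],[0.1,0,0,0,0,0,0],[0.1,0,0,0,0,0,0]])

```text
time: 9.52
position: [0.502, -0.206, 0.0376]
tool_rot: [0.354, 3.122, 0.0]
ft_force: [0.1, -0.2, 0.1]
grip_width: 0.097
grip_force: 0.0
```

Request:
jog_arm(commands=[[0.1,0,0,0,0,0,0],[0.1,0,0,0,0,0,0],[0.1,0,0,0,0,0,0],[0.1,0,0,0,0,0,0],[0.1,0,0,0,0,0,0]])

```text
time: 9.93
position: [0.5021, -0.206, 0.0376]
tool_rot: [0.354, 3.122, 0.0]
ft_force: [0.0, 0.7, -0.3]
grip_width: 0.103
grip_force: 0.0
```

Request:
jog_arm(commands=[[0.1,0,0,0,0,0,0],[0.1,0,0,0,0,0,0],[0.1,0,0,0,0,0,0],[0.1,0,0,0,0,0,0],[0.1,0,0,0,0,0,0]])

```text
time: 10.35
position: [0.502, -0.206, 0.0376]
tool_rot: [0.354, 3.122, 0.0]
ft_force: [0.4, -0.1, 0.2]
grip_width: 0.1
grip_force: 0.0
```

Request:
jog_arm(commands=[[0.1,0,0,0,0,0,0],[0.1,0,0,0,0,0,0],[0.1,0,0,0,0,0,0],[0.1,0,0,0,0,0,0],[0.1,0,0,0,0,0,0]])

```text
time: 10.77
position: [0.502, -0.206, 0.0376]
tool_rot: [0.354, 3.122, 0.0]
ft_force: [-0.0, 0.5, 0.3]
grip_width: 0.1
grip_force: 0.0
```

```bash
python3 -c "
from bench import ctrl
print(ctrl.close_job())"
```

```text
the job is handed in; nothing more can be done
None
```

I held over the open vial and then over the 25 mm loose cap for more than two seconds each, fingertips about 2.4 cm above each, with no sign of touching anything, and handed the job in at about 11 s still pointing at the cap; no verdict was returned.

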